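Open the child-proof tub of machine-cleaning tablets

ROBOT

A 6-joint arm with a two-finger parallel gripper is mounted at the origin on the work surface. World frame = base frame: x ahead of the robot, y to its left, z up, the work surface at z = 0. Lengths are in m, angles in degrees, forces in N, time in s.
With the tool pointing down it reaches from about 0.25 to 0.8 m from the base axis. Payload 3.9 kg.
Tool frame: the origin (TCP) lies at the very end of the fingers, on their centre line; the grasp point (between the pads) lies 19 mm behind it; z points along the fingers, y is the direction in which the jaws open and shut (so a half turn about z gives the same grasp; the last joint's range is limited). The gripper opens to 85 mm and grips with 20 to 120 N. Pads are 22 mm wide; open, the fingers measure 114 mm over their backs; the gripper's body (76 mm by 85 mm) begins 54 mm behind the grasp point. The pads swing forward as they close: fully open they stand 13 mm farther back than shut.
Start: joints at [76.375, 14.897, -7.913, 67.191, 0, 90], TCP at [0.124, 0.51, 0.231] pointing down, gripper open.
Joint ranges: [-159.42, 159.42], [-47.68, 98.78], [-73.54, 78.23], [-108.79, 121.32], [-90, 84.71], [-180, 180]. Speed limits (degrees/s): [147.25, 147.25, 180, 180, 180, 180].

INTERFACE

Orientations are given as [roll, pitch, yaw] about the fixed x, y, z axes, in that order (R = Rz(yaw) Ry(pitch) Rx(roll)).
In Python, from bench import r gives the robot as it stands.
- The arm moves only by the tool arm_command, never from a script. Its argument "motion" is a list of rows, each an object with "rotation": the turn, a rotation vector about the tool's x, y, z in degrees, a list of three; "offset": the shift along the tool's x, y, z in m, a list of three; "grip": the finger opening in m, from 0 to 0.0854. A call has 1 to 20 rows; each row shifts and turns the commanded pose from where the row before left it, along the tool's axes as they then stand; what a row does not reach is not made up. A row lasts 1/10 s, in which the tool goes at most 50 mm and 8.59 degrees, less where a joint would pass 70% of its speed; a pose out of reach is approached as far as the arm can. A call is refused whole if a number of a shift passes 0.05 or a number of a turn 8.59, either way. A call with a gripper value outside its range is refused whole. The fingers move at their own pace and stop on an object; the grip force is fixed at half the most. Time passes only in rows, so rows that do not move let the fingers close. It gives the time, the measured TCP pose, the force and the opening at its end, in the units of the state.
- r.observe(): the state, without advancing time (a new reading comes with each control period).
- r.get_image(name): name is "side" or "top"; returns a dict with "pixels" (480x640x3 uint8, red, green, blue), "z_map" (480x640 float32, m along the optical axis (not along the pixel's ray), 0 where there is no reading), "fx", "fy", "cx", "cy" (pixels), "R" (3x3) and "t" (3): a world point X has camera coordinates R X + t. Camera axes: x right, y down, z forward; pixel columns grow to the right and rows downward; lengths in m; the calibration is good to about 2 mm. A picture is of the moment at which its call begins.
- r.hand_in(): hands the job in, once; it reports no verdict.
The state is a dict: "clock": time; "qpos": joint angles; "qd": joint speeds; "joint_torque": joint torques, N m; "tcp_pos": TCP position; "tcp_rot": TCP orientation; "force": force on the tool from outside, world axes, zero at the start; "wrist_torque": the same for the moment, N m; "width": finger opening in m.
Only numpy, scipy, OpenCV 4.12 (cv2) and the standard library are available. Lean on these libraries where they do the work, as an engineer would, in place of code of your own. Each camera call takes 0.05 s, during which the arm holds its last target. There are 200 camera calls.

TASK

Open the square tub of coffee-machine cleaning tablets: squeeze the two side tabs of its safety cap and, keeping them squeezed, turn the cap anticlockwise until you feel it come up against its open stop, without forcing it past the stop. Then lift the cap straight off, leaving the tub down in its well of the caddy, and set the cap down gently, right way up, flat on the clear part of the tray. Leave the sugar pot, the creamer and the mug where they are.

Things in the scene. Friction and masses are not known exactly. Their poses are not given: they have to be found in the camera images.
- cap: Grey safety cap, round, 56 mm across, 35 mm tall; origin on its axis at the skirt's lower edge, z up. A flat ribbed tab on its +y and one on its -y side, 20 mm wide, from 4 to 28 mm above the origin: 63 mm over both, 55 mm when pushed in to their stops (3.5 mm each, 4 N to start, 10 N to finish, they spring back). A raised rib across its top runs from tab to tab. About 60 g.
- tub_mouth (a point): Centre of the tub's mouth under the cap: the rim of its 42 mm neck, 124 mm above the tub's foot, 30 mm above the cap's lower edge while shut. A bayonet holds the cap: with both tabs in it turns anticlockwise (seen from above), dragging under 0.15 N m, and meets a hard open stop after 0.5 to 1.45 rad (not known beforehand); there it can be lifted off. Some 0.6 N m on the stop damages it.
- tub: White square tub of tablets, 70 x 70 mm, flat shoulder 92 mm above its origin (centre of its foot), then the round neck; 0.5 to 0.8 kg, loose, standing in one of the caddy's two wells with 1.5 mm play each side. A cap not turned up to the open stop lifts the tub with it (it is free only in the last 0.06 rad before the stop).
- caddy: Wooden caddy fixed on the sideboard, 89 x 170 x 55 mm, long along its y; origin at the centre of its underside. Two square wells of 73 mm, 6 mm floor, centres at y = +40.5 and -40.5 mm: the tub is in one, the sugar pot in the other.
- tray: White low tray fixed on the sideboard, 260 mm along its x, 170 mm along its y, 5 mm thick floor with a 6 mm wide rim, 10 mm high in all; origin at the centre of its underside. The creamer stands on its +x end, the rest is clear.
- tray_clear (a point): Point on the tray's floor (5 mm above the sideboard), in the middle of its clear part, 45 mm from the tray's centre towards its -x end.
- sugar_pot: Square white china pot, 70 x 70 x 70 mm, with paper sugar sticks reaching to 88 mm, standing in the other well; origin at the centre of its foot. To be left alone.
- creamer: Small steel jug with a side handle, 52 mm across, 60 mm tall, standing on the tray's +x end; origin at the centre of its foot. To be left alone.
- mug: White china mug, 80 mm across, 92 mm tall, beyond the work; origin at the centre of its foot. To be left alone.
Mind the look-alikes: they are no part of the job. Leave any green look-alike of the cap alone. Leave any turquoise look-alike of the tub alone.

How it is judged (in metres and radians):
On the way:
1. the cap is held clear above the mouth, its lower edge higher than the rim (z of cap in the frame of tub above 0.126 m and horizontal distance between cap and tub_mouth below 0.06 m and contact force between cap and the fingers above 0.5 N), for 0.1 s.
At the end, for the whole second after the job is handed in: The cap stands right way up (within 0.1 rad), flat and at rest on the tray's floor (its lower edge within 3 mm of it), clear of the rim and on the clear part (tray x from -98 to 60 mm, y within 53 mm); the open tub stands upright in its well, within 6 mm of where it was (x of cap in the frame of tray between -0.098 and 0.06 m and y of cap in the frame of tray between -0.053 and 0.053 m and z of cap in the frame of tray below 0.008 m and angle between cap's own z axis and vertical below 0.1 rad and linear speed of cap below 0.02 m/s and contact force between cap and tray above 0.05 N and distance of tub from where it was at the start of the episode below 0.006 m and angle between tub's own z axis and vertical below 0.06 rad); the robot touches nothing.
It fails at once if the tub is dragged up out of its place by a cap that is not yet free (more than 8 mm), or tipped (distance of tub from where it was at the start of the episode above 0.008 m or angle between tub's own z axis and vertical above 0.12 rad).
It fails at once if the cap is forced: more than 55 N between cap and tub (contact force between cap and tub above 55 N).
It fails at once if the cap is dropped: it falls faster than 0.45 m/s (some 10 mm) out of the fingers (linear speed of cap above 0.45 m/s and contact force between cap and the fingers below 0.05 N).
It fails at once if the cap is pressed hard on the tray (more than 40 N) (contact force between cap and tray above 40 N).
It fails at once if a bystander is moved by more than 15 mm (distance of any of sugar_pot, creamer, mug from where it was at the start of the episode above 0.015 m).
It also fails if it takes over 61 s, if anything falls off the work surface, if the arm or the gripper's body presses on something with over 40 N, if the wrist force passes 120 N, or if a joint passes its speed limit or range.

## Working session

There is one attempt and no reset: what is moved stays moved. The work goes in short steps, Python scripts to look and compute and a tool call to move; the robot and the scene stay as the last step left them, time stands still between calls to the robot, and variables do not carry over. Pictures are saved under pics/ and viewed, about 8 in all and at most 12, crops included, and the job is handed in when it is done.

Besides the shell and the picture viewer there is one more tool, called after "Emit:" as name([rows], argument=value, ...), one row to a line, values as JSON. arm_command: Moves the arm, as the interface text tells. Its arguments: {"type":"object","properties":{"motion":{"type":"array"}},"required":["motion"]}

```bash
mkdir -p pics; ls
python3 - <<'E'
from bench import r
import cv2,numpy as np
print(r.observe())
for n in("top","side"):
    d=r.get_image(n); cv2.imwrite(f"pics/{n}0.png",d["pixels"][:,:,::-1]); np.savez(f"pics/{n}0.npz",**d)
    print(n,d["fx"],d["fy"],d["cx"],d["cy"],np.round(d["R"],3).tolist(),d["t"])
E
```

```text
pics
{'clock': 0.0, 'qpos': array([ 7.63755334e+01,  1.49347457e+01, -7.98611578e+00,  6.71878088e+01,
        6.22814239e-04,  8.99996202e+01]), 'qd': array([-0.05554826,  0.03196014, -0.08673799,  0.05394445, -0.09420889,
       -0.04097757]), 'joint_torque': array([-4.22607181e-04, -4.05671346e+01,  2.53925389e+01,  1.86426973e-02,
        1.30344583e-04,  3.87204679e-06]), 'tcp_pos': array([0.12350727, 0.50958046, 0.23047155]), 'tcp_rot': array([-1.79891330e+02, -6.23533447e-04,  1.66375912e+02]), 'force': array([ 0.10723668, -0.56276058, -0.37054957]), 'wrist_torque': array([ 0.02391706, -0.00200503,  0.0546859 ]), 'width': 0.08542035231478716}
top 592.3891978218476 592.3891978218476 319.1731444708086 233.59563886948538 [[-0.018, -0.999, -0.026], [-0.991, 0.021, -0.13], [0.131, 0.023, -0.991]] [0.08570561 0.58005037 0.95230035]
side 571.3404511174932 571.3404511174932 313.3484354214095 244.02012503251527 [[-0.886, -0.463, 0.017], [-0.349, 0.643, -0.682], [0.305, -0.61, -0.731]] [0.51999005 0.22776187 0.83194355]
```

View pics/top0.png

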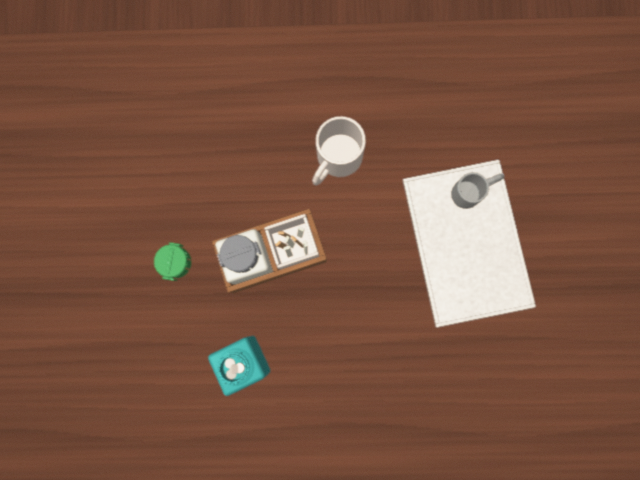

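View pics/side0.png

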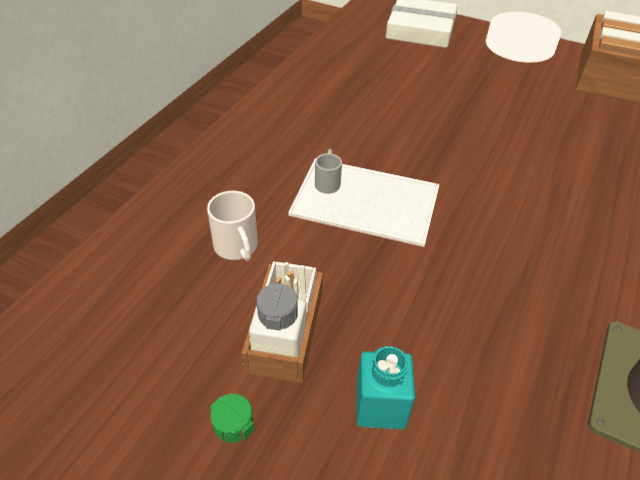

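Candidates in the top view: the grey cap on the white tub (238,253), the green cap look-alike (171,261) and the open turquoise tub (238,366). I choose the grey one, standing in the caddy next to the sugar pot (290,240).

```bash
cat > h.py <<'E'
import numpy as np,cv2
def ray(d,u,v,z):
    R,t=d["R"],d["t"]; c=-R.T@t
    k=R.T@np.array([(u-d["cx"])/d["fx"],(v-d["cy"])/d["fy"],1.]); return c+k*(z-c[2])/k[2]
def proj(d,X):
    p=d["R"]@np.asarray(X)+d["t"]; return p[0]/p[2]*d["fx"]+d["cx"],p[1]/p[2]*d["fy"]+d["cy"]
E
python3 - <<'E'
from h import *
d=np.load("pics/top0.npz"); im=np.ascontiguousarray(d["pixels"][:,:,::-1]); hsv=cv2.cvtColor(im,cv2.COLOR_BGR2HSV)
def blobs(m,box):
    M=np.zeros_like(m);x0,y0,x1,y1=box;M[y0:y1,x0:x1]=m[y0:y1,x0:x1]
    c,_=cv2.findContours(M,0,1);return max(c,key=cv2.contourArea)
gm=((hsv[...,1]<40)&(hsv[...,2]<165)&(hsv[...,2]>60)).astype(np.uint8)*255
c=blobs(gm,(205,220,264,290)); (u,v),rad=cv2.minEnclosingCircle(c); print("cap px",u,v,rad,cv2.fitEllipse(c))
pts=np.array([ray(d,*p[0],.135) for p in c]);print("cap z.135 ext",np.ptp(pts,0),pts.mean(0),ray(d,u,v,.135))
# height check from z_map
z=d["z_map"]; uu,vv=238,253; zz=z[vv,uu]; Xc=np.array([(uu-d["cx"])/d["fx"]*zz,(vv-d["cy"])/d["fy"]*zz,zz]); print("depth pt",d["R"].T@(Xc-d["t"]))
wm=((hsv[...,1]<45)&(hsv[...,2]>180)).astype(np.uint8)*255
t=blobs(wm,(395,150,545,335)); rect=cv2.minAreaRect(cv2.convexHull(t)); b=cv2.boxPoints(rect); B=np.array([ray(d,*p,.010) for p in b]);print("tray",B,B.mean(0),np.linalg.norm(B-np.roll(B,1,0),axis=1))
bm=((hsv[...,1]<45)&(hsv[...,2]>180)).astype(np.uint8)*255
crop=np.hstack([cv2.resize(im[215:295,195:335],None,fx=5,fy=5,interpolation=2)])
cv2.imwrite("pics/c1.png",crop)
E
```

```text
cap px 239.51608276367188 254.6382598876953 21.645401000976562 ((238.87704467773438, 253.6435089111328), (35.841182708740234, 40.15346145629883), 86.01667785644531)
cap z.135 ext [0.0563256  0.06512956 0.        ] [0.54081882 0.19200898 0.135     ] [0.53953214 0.19273    0.135     ]
depth pt [0.54198978 0.19491022 0.13570886]
tray [[ 0.67798652 -0.07147775  0.01      ]
 [ 0.7134624  -0.24402436  0.01      ]
 [ 0.45447747 -0.28541516  0.01      ]
 [ 0.42034473 -0.11868301  0.01      ]] [ 0.56656778 -0.17990007  0.01      ] [0.26193058 0.17615581 0.2622716  0.17019006]
```

View pics/c1.png

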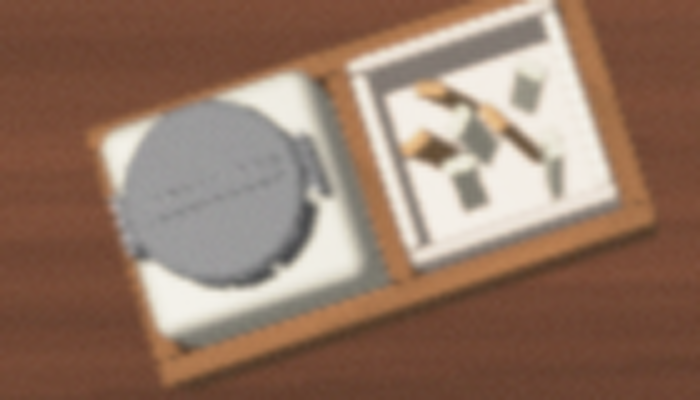

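The crop shows the grey cap with its rib and tabs running lower-left to upper-right, about 15–18° in the image. The tabs are at crop (125,228) and (315,165). Next I'll get the centre and yaw from the depth map.

Run:
```python
from h import *
for n,box in(("top",(200,215,275,295)),("side",(240,270,320,350))):
    d=np.load(f"pics/{n}0.npz"); z=d["z_map"]; x0,y0,x1,y1=box
    v,u=np.mgrid[y0:y1,x0:x1]; zz=z[y0:y1,x0:x1]
    P=np.stack([(u-d["cx"])/d["fx"]*zz,(v-d["cy"])/d["fy"]*zz,zz],-1).reshape(-1,3)
    W=(P-d["t"])@d["R"]; col=d["pixels"][y0:y1,x0:x1].reshape(-1,3).astype(int)
    g=(np.ptp(col,1)<25)&(col.max(1)<175)
    T=W[(W[:,2]>.130)&(W[:,2]<.142)]
    (c,rr)=cv2.minEnclosingCircle(T[:,:2].astype(np.float32)); print(n,len(T),"disc",c,rr,"mid",(T.min(0)+T.max(0))/2,T.max(0)-T.min(0),"zmed",np.median(T[:,2]))
    c=np.array(c)
    q=W[g&(W[:,2]>.102)&(W[:,2]<.131)]; dd=q[:,:2]-c; rad=np.hypot(*dd.T); s=rad>.0292
    a=np.degrees(np.arctan2(dd[s,1],dd[s,0])); print("tab angs",np.round(np.sort(a)[::3]),)
d=np.load("pics/top0.npz")
a,b=[ray(d,195+x/5,215+y/5,.135) for x,y in((155,214),(285,179))]; print("rib yaw",np.degrees(np.arctan2(*(a-b)[1::-1])))
a,b=[ray(d,195+x/5,215+y/5,.122) for x,y in((128,228),(315,165))]; print("tab yaw",np.degrees(np.arctan2(*(a-b)[1::-1])),np.linalg.norm(a-b),(a+b)/2)
a,b=[ray(d,195+x/5,215+y/5,.055) for x,y in((165,383),(652,220))]; print("caddy yaw",np.degrees(np.arctan2(*(a-b)[1::-1])),np.linalg.norm(a-b))
```

```text
top 1103 disc (0.54160076379776, 0.1959696263074875) 0.03066406585276127 mid [0.54242015 0.19624029 0.13551398] [0.05503809 0.0599038  0.01049722] zmed 0.1356173187176752
tab angs [-88. -86. -84. -80. -76. -73. -71. -68. -65. -62. -60. -56.  90. 101.
 114. 120. 126.]
side 1114 disc (0.5413672924041748, 0.2001085877418518) 0.029200922697782516 mid [0.54148295 0.19966902 0.13513094] [0.05544866 0.05724657 0.01024937] zmed 0.1350301720099646
tab angs [-129.   91.   92.   93.   94.   95.   97.   98.   99.  100.  101.  105.
  105.  110.  110.  111.  113.  115.  116.  118.  118.  123.  123.  123.
  124.  125.  126.  126.  128.  129.]
rib yaw 103.97259645085845
tab yaw 107.56295447313204 0.060278339073447165 [0.54134906 0.19512403 0.122     ]
caddy yaw 107.39659924220926 0.16764579360368206
```

Cap axis ≈ (0.541, 0.197), top at 0.135 as expected, tab axis ≈ 107° (parallel to the caddy). I'll approach above the cap, then turn the tool to yaw 17°, which leaves about 83° of wrist travel for unscrewing.

Emit:
arm_command([
  {"rotation": [0,0,0],"offset": [-0.04,-0.0171,0],"grip": 0.085},
  {"rotation": [0,0,0],"offset": [-0.04,-0.0171,0],"grip": 0.085},
  {"rotation": [0,0,0],"offset": [-0.04,-0.0171,0],"grip": 0.085},
  {"rotation": [0,0,0],"offset": [-0.04,-0.0171,0],"grip": 0.085},
  {"rotation": [0,0,0],"offset": [-0.04,-0.0171,0],"grip": 0.085},
  {"rotation": [0,0,0],"offset": [-0.04,-0.0171,0],"grip": 0.085},
  {"rotation": [0,0,0],"offset": [-0.04,-0.0171,0],"grip": 0.085},
  {"rotation": [0,0,0],"offset": [-0.04,-0.0171,0],"grip": 0.085},
  {"rotation": [0,0,0],"offset": [-0.04,-0.0171,0],"grip": 0.085},
  {"rotation": [0,0,0],"offset": [-0.04,-0.0171,0],"grip": 0.085},
  {"rotation": [0,0,0],"offset": [-0.04,-0.0171,0],"grip": 0.085},
  {"rotation": [0,0,0],"offset": [-0.04,-0.0171,0],"grip": 0.085},
])

```text
clock: 1.3
tcp_pos: [0.5428, 0.1963, 0.2308]
tcp_rot: [-180.0, -0.0, 166.4]
force: [0.6, -0.2, 0.2]
width: 0.0846
```

Emit:
arm_command([
  {"rotation": [0,0,8.3],"offset": [0,0,0],"grip": 0.085},
  {"rotation": [0,0,8.3],"offset": [0,0,0],"grip": 0.085},
  {"rotation": [0,0,8.3],"offset": [0,0,0],"grip": 0.085},
  {"rotation": [0,0,8.3],"offset": [0,0,0],"grip": 0.085},
  {"rotation": [0,0,8.3],"offset": [0,0,0],"grip": 0.085},
  {"rotation": [0,0,8.3],"offset": [0,0,0],"grip": 0.085},
  {"rotation": [0,0,8.3],"offset": [0,0,0],"grip": 0.085},
  {"rotation": [0,0,8.3],"offset": [0,0,0],"grip": 0.085},
  {"rotation": [0,0,8.3],"offset": [0,0,0],"grip": 0.085},
  {"rotation": [0,0,8.3],"offset": [0,0,0],"grip": 0.085},
  {"rotation": [0,0,8.3],"offset": [0,0,0],"grip": 0.085},
  {"rotation": [0,0,8.3],"offset": [0,0,0],"grip": 0.085},
  {"rotation": [0,0,8.3],"offset": [0,0,0],"grip": 0.085},
  {"rotation": [0,0,8.3],"offset": [0,0,0],"grip": 0.085},
  {"rotation": [0,0,8.3],"offset": [0,0,0],"grip": 0.085},
  {"rotation": [0,0,8.3],"offset": [0,0,0],"grip": 0.085},
  {"rotation": [0,0,8.3],"offset": [0,0,0],"grip": 0.085},
  {"rotation": [0,0,8.3],"offset": [0,0,0],"grip": 0.085},
])

```text
clock: 3.1
tcp_pos: [0.5455, 0.1853, 0.2307]
tcp_rot: [-179.2, 0.1, 18.3]
force: [-0.5, 0.5, -0.1]
width: 0.0847
```

Run:
```python
from bench import r
s=r.observe(); print({k:np for k,np in s.items() if k!='joint_torque'})
```

```text
{'clock': 3.1, 'qpos': array([ 18.34547644,  20.02746754,  -0.58425846,  69.4659998 ,
         0.75355606, 180.00940615]), 'qd': array([-19.48926456,  -0.25092503,  -0.38071092,  -0.05496707,
         6.04851379,   1.35852926]), 'tcp_pos': array([0.54553794, 0.18533933, 0.23070634]), 'tcp_rot': array([-1.79246457e+02,  7.78494978e-02,  1.83360711e+01]), 'force': array([-0.45574917,  0.47782935, -0.09491594]), 'wrist_torque': array([-0.04985957, -0.03840849, -0.14695692]), 'width': 0.08473799358794239}
```

Yaw turns out to be q1+180−q6, so this puts joint 6 on its limit. The equivalent half-turn (yaw 197°, q6≈3) has plenty of room, so I'll go there.

Emit:
arm_command([
  {"rotation": [0,0,-8.5],"offset": [0,0,0],"grip": 0.085},
  {"rotation": [0,0,-8.5],"offset": [0,0,0],"grip": 0.085},
  {"rotation": [0,0,-8.5],"offset": [0,0,0],"grip": 0.085},
  {"rotation": [0,0,-8.5],"offset": [0,0,0],"grip": 0.085},
  {"rotation": [0,0,-8.5],"offset": [0,0,0],"grip": 0.085},
  {"rotation": [0,0,-8.5],"offset": [0,0,0],"grip": 0.085},
  {"rotation": [0,0,-8.5],"offset": [0,0,0],"grip": 0.085},
  {"rotation": [0,0,-8.5],"offset": [0,0,0],"grip": 0.085},
  {"rotation": [0,0,-8.5],"offset": [0,0,0],"grip": 0.085},
  {"rotation": [0,0,-8.5],"offset": [0,0,0],"grip": 0.085},
  {"rotation": [0,0,-8.5],"offset": [0,0,0],"grip": 0.085},
  {"rotation": [0,0,-8.5],"offset": [0,0,0],"grip": 0.085},
  {"rotation": [0,0,-8.5],"offset": [0,0,0],"grip": 0.085},
  {"rotation": [0,0,-8.5],"offset": [0,0,0],"grip": 0.085},
  {"rotation": [0,0,-8.5],"offset": [0,0,0],"grip": 0.085},
  {"rotation": [0,0,-8.5],"offset": [0,0,0],"grip": 0.085},
  {"rotation": [0,0,-8.5],"offset": [0,0,0],"grip": 0.085},
  {"rotation": [0,0,-8.5],"offset": [0,0,0],"grip": 0.085},
  {"rotation": [0,0,-8.5],"offset": [0,0,0],"grip": 0.085},
  {"rotation": [0,0,-8.5],"offset": [0,0,0],"grip": 0.085},
])

```text
clock: 5.1
tcp_pos: [0.5459, 0.1841, 0.2307]
tcp_rot: [179.3, -0.2, -171.3]
force: [-0.5, -0.3, -0.5]
width: 0.0851
```

Emit:
arm_command([
  {"rotation": [0,0,0],"offset": [0,0,0.01],"grip": 0.085},
  {"rotation": [0,0,0],"offset": [0,0,0],"grip": 0.085},
])

```text
clock: 5.3
tcp_pos: [0.5451, 0.1839, 0.2193]
tcp_rot: [179.4, -0.3, -171.9]
force: [0.3, -0.2, -0.4]
width: 0.0852
```

Run:
```python
from bench import r
s=r.observe(); print(s["qpos"],s["tcp_pos"],s["tcp_rot"])
```

```text
[18.26060446 20.28818519 -1.90219509 68.01317357  0.69198177 10.1316583 ] [0.54508986 0.18393023 0.21930756] [ 179.35461314   -0.32210418 -171.87046892]
```

```bash
cat > go.py <<'E'
import sys,numpy as np
from bench import r
from scipy.spatial.transform import Rotation as R
s=r.observe(); x,y,z,yaw=map(float,sys.argv[1:5])
A=R.from_euler("xyz",s["tcp_rot"],degrees=True); B=R.from_euler("xyz",[180,0,yaw],degrees=True)
print("q6",s["qpos"][5],"rotvec",np.round((A.inv()*B).as_rotvec(degrees=True),2),"offset(before rot)",np.round(A.inv().apply(np.array([x,y,z])-s["tcp_pos"]),4),"offset(after rot)",np.round(B.inv().apply(np.array([x,y,z])-s["tcp_pos"]),4), "F",s["force"],"M",s["wrist_torque"],"w",s["width"],"pos",s["tcp_pos"],s["tcp_rot"])
E
python3 go.py .5413 .197 .17 197
```

```text
q6 10.131658300391752 rotvec [ 0.67 -0.27 -8.87] offset(before rot) [0.0016 0.0129 0.0495] offset(after rot) [-0.0002  0.0136  0.0493] F [ 0.33522176 -0.209154   -0.36560232] M [-0.04519592 -0.02426221  0.00325082] w 0.08515357391108234 pos [0.54508986 0.18393023 0.21930756] [ 179.35461314   -0.32210418 -171.87046892]
```

Emit:
arm_command([
  {"rotation": [0.67,-0.27,-4.5],"offset": [0,0,0],"grip": 0.085},
  {"rotation": [0,0,-4.4],"offset": [0,0,0],"grip": 0.085},
  {"rotation": [0,0,0],"offset": [0,0.0136,0],"grip": 0.085},
  {"rotation": [0,0,0],"offset": [0,0,0.025],"grip": 0.085},
  {"rotation": [0,0,0],"offset": [0,0,0.024],"grip": 0.085},
  {"rotation": [0,0,0],"offset": [0,0,0],"grip": 0.085},
  {"rotation": [0,0,0],"offset": [0,0,0],"grip": 0.085},
])

```text
clock: 6.0
tcp_pos: [0.5417, 0.1978, 0.1721]
tcp_rot: [180.0, 0.1, -162.9]
force: [0.3, 0.3, 0.4]
width: 0.0853
```

```bash
python3 go.py .5413 .197 .104 197
python3 - <<'E'
from h import *
from bench import r
o=[]
for n,b in(("top",(180,200,300,300)),("side",(210,200,350,370))):
    d=r.get_image(n); im=np.ascontiguousarray(d["pixels"][:,:,::-1]); x0,y0,x1,y1=b
    o.append(cv2.resize(im[y0:y1,x0:x1],(400,int(400*(y1-y0)/(x1-x0))),interpolation=2)[:480])
H=max(a.shape[0] for a in o); cv2.imwrite("pics/c2.png",np.hstack([cv2.copyMakeBorder(a,0,H-a.shape[0],0,0,0) for a in o]))
E
```

```text
q6 2.9213620411419874 rotvec [0.01 0.08 0.13] offset(before rot) [ 0.0007 -0.0006  0.0681] offset(after rot) [ 0.0006 -0.0006  0.0681] F [0.34091681 0.29161021 0.44765116] M [-0.01665678  0.00476434 -0.0276683 ] w 0.0853085650302683 pos [0.54172561 0.19778957 0.17213291] [ 1.79991137e+02  8.45383758e-02 -1.62866233e+02]
```

View pics/c2.png

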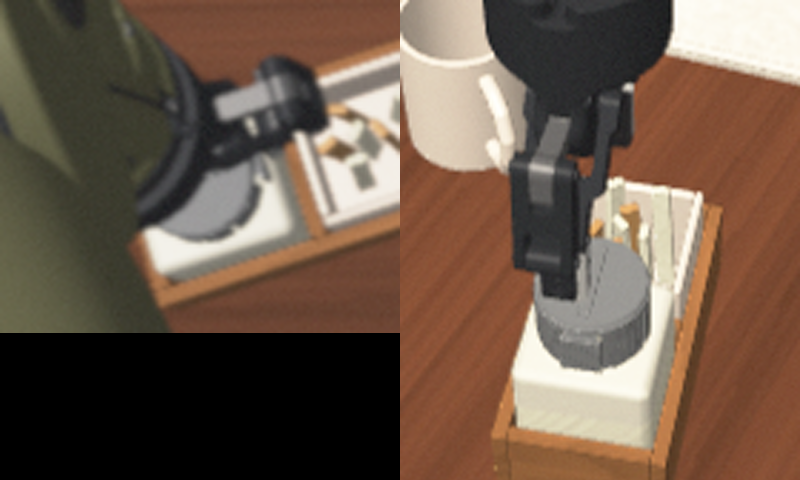

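The side view shows the open jaw straddling the grey cap along its rib (cap at crop (595,305), near finger at (560,270)). Going down.

Emit:
arm_command([
  {"rotation": [0,0,0],"offset": [0.0007,-0.0006,0.02],"grip": 0.085},
  {"rotation": [0,0,0],"offset": [0,0,0.02],"grip": 0.085},
  {"rotation": [0,0,0],"offset": [0,0,0.015],"grip": 0.085},
  {"rotation": [0,0,0],"offset": [0,0,0.014],"grip": 0.085},
  {"rotation": [0,0,0],"offset": [0,0,0],"grip": 0.085},
  {"rotation": [0,0,0],"offset": [0,0,0],"grip": 0.085},
])

```text
clock: 6.7
tcp_pos: [0.5428, 0.1969, 0.1044]
tcp_rot: [180.0, 0.3, -162.8]
force: [-0.0, -0.1, 1.0]
width: 0.0847
```

```bash
python3 go.py .5413 .197 .102 197
```

```text
q6 2.7692055592497544 rotvec [0.   0.25 0.17] offset(before rot) [0.0014 0.0005 0.0024] offset(after rot) [0.0014 0.0005 0.0024] F [-0.03876215 -0.14879915  1.03152396] M [ 0.01149982 -0.00964765 -0.06542536] w 0.08474954533093455 pos [0.54278186 0.19688874 0.10438914] [ 179.99548512    0.25216819 -162.82723617]
```

Emit:
arm_command([
  {"rotation": [0,0.25,0.17],"offset": [0.001,0.0004,0.002],"grip": 0.075},
  {"rotation": [0,0,0],"offset": [0,0,0],"grip": 0.07},
  {"rotation": [0,0,0],"offset": [0,0,0],"grip": 0.067},
  {"rotation": [0,0,0],"offset": [0,0,0],"grip": 0.065},
  {"rotation": [0,0,0],"offset": [0,0,0],"grip": 0.065},
])

```text
clock: 7.2
tcp_pos: [0.5411, 0.1967, 0.1015]
tcp_rot: [-180.0, -0.1, -163.0]
force: [0.0, 0.1, -0.4]
width: 0.065
```

Emit:
arm_command([
  {"rotation": [0,0,0],"offset": [0,0,0],"grip": 0.063},
  {"rotation": [0,0,0],"offset": [0,0,0],"grip": 0.062},
  {"rotation": [0,0,0],"offset": [0,0,0],"grip": 0.061},
  {"rotation": [0,0,0],"offset": [0,0,0],"grip": 0.061},
])

```text
clock: 7.6
tcp_pos: [0.5412, 0.1966, 0.1017]
tcp_rot: [-180.0, -0.1, -163.0]
force: [0.5, -0.9, 3.3]
width: 0.0611
```

```bash
python3 go.py .5413 .197 .102 197
```

```text
q6 2.9462074778267717 rotvec [-0.01 -0.05  0.03] offset(before rot) [-0.0002  0.0003 -0.0003] offset(after rot) [-0.0002  0.0003 -0.0003] F [ 0.49338278 -0.91869856  3.29348011] M [-0.20503811  0.12680745  0.04211861] w 0.061085231902131124 pos [0.54116143 0.19662895 0.10168865] [-1.79985959e+02 -5.34413269e-02 -1.62971512e+02]
```

Emit:
arm_command([
  {"rotation": [0,0,0],"offset": [0,0,0],"grip": 0.059},
  {"rotation": [0,0,0],"offset": [0,0,0],"grip": 0.057},
  {"rotation": [0,0,0],"offset": [0,0,0],"grip": 0.055},
  {"rotation": [0,0,0],"offset": [0,0,0],"grip": 0.053},
  {"rotation": [0,0,0],"offset": [0,0,0],"grip": 0.05},
  {"rotation": [0,0,0],"offset": [0,0,0],"grip": 0.05},
])

```text
clock: 8.2
tcp_pos: [0.5414, 0.1965, 0.1028]
tcp_rot: [-180.0, 0.0, -163.0]
force: [-1.7, -1.8, 10.0]
width: 0.0541
```

```bash
python3 go.py .5413 .197 .102 197
```

```text
q6 2.945038833345995 rotvec [-0.03  0.01  0.02] offset(before rot) [0.     0.0005 0.0008] offset(after rot) [0.     0.0005 0.0008] F [-1.6825297  -1.78426355  9.99063518] M [-0.46473085  0.37781769  0.00278124] w 0.05414713018241494 pos [0.541444   0.1965324  0.10276828] [-1.79967167e+02  8.41827291e-03 -1.62976763e+02]
```

Tabs are in (54 mm) and centred. I'll relieve a little of the down-push, then turn anticlockwise 24°, below the earliest possible stop at 28.6°.

Emit:
arm_command([
  {"rotation": [0,0,0],"offset": [0,0,-0.0005],"grip": 0.05},
  {"rotation": [0,0,-1],"offset": [0,0,0],"grip": 0.05},
  {"rotation": [0,0,-1],"offset": [0,0,0],"grip": 0.05},
  {"rotation": [0,0,-1],"offset": [0,0,0],"grip": 0.05},
  {"rotation": [0,0,-1],"offset": [0,0,0],"grip": 0.05},
  {"rotation": [0,0,0],"offset": [0,0,0],"grip": 0.05},
])

```text
clock: 8.8
tcp_pos: [0.5417, 0.1968, 0.1029]
tcp_rot: [-180.0, 0.0, -159.0]
force: [-1.6, -1.4, 7.2]
width: 0.054
```

```bash
python3 go.py .5413 .197 .102 201
```

```text
q6 -1.0557139032274399 rotvec [-0.01  0.02  0.03] offset(before rot) [0.0003 0.0003 0.0009] offset(after rot) [0.0003 0.0003 0.0009] F [-1.61525877 -1.42465534  7.24062408] M [-0.28340499  0.18782595 -0.01679815] w 0.05400645567725111 pos [0.54165698 0.1967989  0.10288174] [-1.79986760e+02  2.27665566e-02 -1.58969682e+02]
```

Emit:
arm_command([
  {"rotation": [0,0,-2.5],"offset": [0,0,0],"grip": 0.05},
  {"rotation": [0,0,-2.5],"offset": [0,0,0],"grip": 0.05},
  {"rotation": [0,0,-2.5],"offset": [0,0,0],"grip": 0.05},
  {"rotation": [0,0,-2.5],"offset": [0,0,0],"grip": 0.05},
  {"rotation": [0,0,-2.5],"offset": [0,0,0],"grip": 0.05},
  {"rotation": [0,0,-2.5],"offset": [0,0,0],"grip": 0.05},
  {"rotation": [0,0,-2.5],"offset": [0,0,0],"grip": 0.05},
  {"rotation": [0,0,-2.5],"offset": [0,0,0],"grip": 0.05},
  {"rotation": [0,0,0],"offset": [0,0,0],"grip": 0.05},
])

```text
clock: 9.7
tcp_pos: [0.5415, 0.1964, 0.1029]
tcp_rot: [-180.0, -0.0, -139.0]
force: [-2.3, -2.9, 7.6]
width: 0.0539
```

```bash
python3 go.py .5413 .197 .102 221
```

```text
q6 -21.08368828003896 rotvec [-0.05 -0.02  0.05] offset(before rot) [-0.0002  0.0006  0.0009] offset(after rot) [-0.0002  0.0006  0.0009] F [-2.25006683 -2.88610868  7.64664229] M [-0.44844262  0.25164158 -0.02575207] w 0.05385416527893901 pos [0.54154724 0.1963969  0.10288787] [-1.79953119e+02 -1.74834616e-02 -1.38954867e+02]
```

Emit:
arm_command([
  {"rotation": [0,0,-2],"offset": [0,0,0],"grip": 0.05},
  {"rotation": [0,0,-2],"offset": [0,0,0],"grip": 0.05},
  {"rotation": [0,0,-1],"offset": [0,0,0],"grip": 0.05},
  {"rotation": [0,0,0],"offset": [0,0,0],"grip": 0.05},
])

```text
clock: 10.1
tcp_pos: [0.5416, 0.1963, 0.1029]
tcp_rot: [-179.9, -0.0, -134.0]
force: [-1.4, -3.0, 8.3]
width: 0.0543
```

```bash
cat > m.py <<'E'
from bench import r
s=r.observe(); print("yaw",round(s["tcp_rot"][2]%360,2),"M",s["wrist_torque"].round(3),"F",s["force"].round(1),"t6",s["joint_torque"][5].round(3),"t",s["clock"])
E
python3 m.py
```

```text
yaw 226.02 M [-0.582  0.248 -0.058] F [-1.4 -3.   8.3] t6 -0.119 t 10.1
```

Emit:
arm_command([
  {"rotation": [0,0,-1],"offset": [0,0,0],"grip": 0.05},
  {"rotation": [0,0,-1],"offset": [0,0,0],"grip": 0.05},
  {"rotation": [0,0,0],"offset": [0,0,0],"grip": 0.05},
])

```text
clock: 10.4
tcp_pos: [0.5416, 0.1963, 0.1029]
tcp_rot: [-179.9, -0.0, -132.0]
force: [-1.6, -2.8, 7.5]
width: 0.054
```

```bash
python3 m.py
```

```text
yaw 228.02 M [-0.532  0.215 -0.084] F [-1.6 -2.8  7.5] t6 -0.116 t 10.4
```

Emit:
arm_command([
  {"rotation": [0,0,-1],"offset": [0,0,0],"grip": 0.05},
  {"rotation": [0,0,-1],"offset": [0,0,0],"grip": 0.05},
  {"rotation": [0,0,0],"offset": [0,0,0],"grip": 0.05},
])

```text
clock: 10.7
tcp_pos: [0.5416, 0.1962, 0.1029]
tcp_rot: [-179.9, -0.0, -130.0]
force: [-0.4, -3.2, 8.4]
width: 0.0541
```

```bash
python3 m.py
```

```text
yaw 230.01 M [-0.486  0.168 -0.064] F [-0.4 -3.2  8.4] t6 -0.114 t 10.7
```

Emit:
arm_command([
  {"rotation": [0,0,-1],"offset": [0,0,0],"grip": 0.05},
  {"rotation": [0,0,-1],"offset": [0,0,0],"grip": 0.05},
  {"rotation": [0,0,0],"offset": [0,0,0],"grip": 0.05},
])

```text
clock: 11.0
tcp_pos: [0.5417, 0.1962, 0.1029]
tcp_rot: [-179.9, -0.0, -128.0]
force: [-0.8, -3.0, 8.8]
width: 0.0535
```

```bash
python3 m.py
```

```text
yaw 232.01 M [-0.577  0.193 -0.063] F [-0.8 -3.   8.8] t6 -0.116 t 11.0
```

Emit:
arm_command([
  {"rotation": [0,0,-1],"offset": [0,0,0],"grip": 0.05},
  {"rotation": [0,0,-1.2],"offset": [0,0,0],"grip": 0.05},
  {"rotation": [0,0,0],"offset": [0,0,0],"grip": 0.05},
])

```text
clock: 11.3
tcp_pos: [0.5417, 0.1961, 0.1029]
tcp_rot: [-179.9, -0.0, -125.8]
force: [-1.0, -3.4, 8.1]
width: 0.054
```

```bash
python3 m.py
```

```text
yaw 234.22 M [-0.593  0.149 -0.031] F [-1.  -3.4  8.1] t6 -0.098 t 11.3
```

Emit:
arm_command([
  {"rotation": [0,0,-1.2],"offset": [0,0,0],"grip": 0.05},
  {"rotation": [0,0,-1.2],"offset": [0,0,0],"grip": 0.05},
  {"rotation": [0,0,0],"offset": [0,0,0],"grip": 0.05},
])

```text
clock: 11.6
tcp_pos: [0.5418, 0.1961, 0.1029]
tcp_rot: [-179.9, -0.0, -123.4]
force: [-0.4, -4.0, 8.0]
width: 0.0538
```

```bash
python3 m.py
```

```text
yaw 236.61 M [-0.582  0.153 -0.02 ] F [-0.4 -4.   8. ] t6 -0.121 t 11.6
```

Emit:
arm_command([
  {"rotation": [0,0,-1.2],"offset": [0,0,0],"grip": 0.05},
  {"rotation": [0,0,-1.2],"offset": [0,0,0],"grip": 0.05},
  {"rotation": [0,0,0],"offset": [0,0,0],"grip": 0.05},
])

```text
clock: 11.9
tcp_pos: [0.5418, 0.1961, 0.1029]
tcp_rot: [-179.9, -0.1, -121.0]
force: [0.4, -3.7, 6.9]
width: 0.0538
```

```bash
python3 m.py
```

```text
yaw 239.01 M [-0.646  0.159  0.059] F [ 0.4 -3.7  6.9] t6 -0.072 t 11.9
```

Emit:
arm_command([
  {"rotation": [0,0,-1.2],"offset": [0,0,0],"grip": 0.05},
  {"rotation": [0,0,-1.2],"offset": [0,0,0],"grip": 0.05},
  {"rotation": [0,0,0],"offset": [0,0,0],"grip": 0.05},
])

```text
clock: 12.2
tcp_pos: [0.5418, 0.196, 0.1029]
tcp_rot: [-179.9, -0.1, -118.6]
force: [-0.4, -4.7, 7.7]
width: 0.0539
```

```bash
python3 m.py
```

```text
yaw 241.41 M [-0.656  0.087  0.027] F [-0.4 -4.7  7.7] t6 -0.111 t 12.2
```

Emit:
arm_command([
  {"rotation": [0,0,-1.2],"offset": [0,0,0],"grip": 0.05},
  {"rotation": [0,0,-1.2],"offset": [0,0,0],"grip": 0.05},
  {"rotation": [0,0,0],"offset": [0,0,0],"grip": 0.05},
])

```text
clock: 12.5
tcp_pos: [0.5419, 0.196, 0.1029]
tcp_rot: [-179.9, -0.1, -116.2]
force: [-0.6, -4.6, 8.1]
width: 0.0538
```

```bash
python3 m.py
```

```text
yaw 243.81 M [-0.678  0.085  0.004] F [-0.6 -4.6  8.1] t6 -0.079 t 12.5
```

Emit:
arm_command([
  {"rotation": [0,0,-1.2],"offset": [0,0,0],"grip": 0.05},
  {"rotation": [0,0,-1.2],"offset": [0,0,0],"grip": 0.05},
  {"rotation": [0,0,0],"offset": [0,0,0],"grip": 0.05},
])

```text
clock: 12.8
tcp_pos: [0.542, 0.196, 0.1029]
tcp_rot: [-179.9, -0.1, -113.8]
force: [-0.6, -3.7, 8.0]
width: 0.0536
```

```bash
python3 m.py
python3 - <<'E'
from h import *
from bench import r
d=r.get_image("side"); cv2.imwrite("pics/c3.png",cv2.resize(np.ascontiguousarray(d["pixels"][230:390,210:350,::-1]),None,fx=3.5,fy=3.5,interpolation=2))
E
```

```text
yaw 246.2 M [-0.653  0.067 -0.131] F [-0.6 -3.7  8. ] t6 -0.132 t 12.8
```

View pics/c3.png

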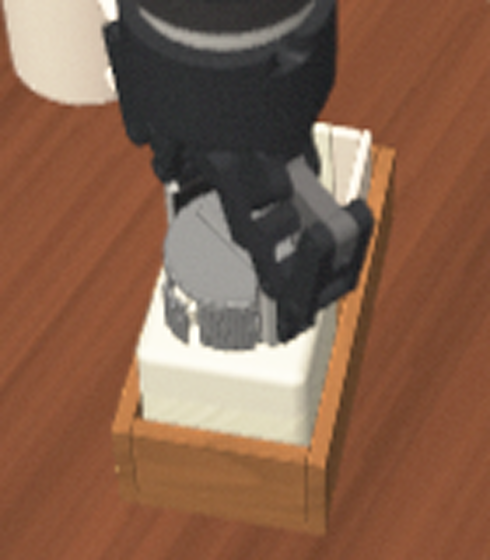

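The picture shows the cap (crop (210,270)) turned with the jaws, with one tab under the right-hand finger at (285,300). The tub is still square in its well. Carrying on.

Emit:
arm_command([
  {"rotation": [0,0,-1.2],"offset": [0,0,0],"grip": 0.05},
  {"rotation": [0,0,-1.2],"offset": [0,0,0],"grip": 0.05},
  {"rotation": [0,0,0],"offset": [0,0,0],"grip": 0.05},
])

```text
clock: 13.15
tcp_pos: [0.542, 0.196, 0.1029]
tcp_rot: [-179.9, -0.1, -111.4]
force: [0.2, -2.8, 7.5]
width: 0.0539
```

```bash
python3 m.py
```

```text
yaw 248.6 M [-0.677 -0.018 -0.106] F [ 0.2 -2.8  7.5] t6 -0.122 t 13.15
```

Emit:
arm_command([
  {"rotation": [0,0,-1.2],"offset": [0,0,0],"grip": 0.05},
  {"rotation": [0,0,-1.2],"offset": [0,0,0],"grip": 0.05},
  {"rotation": [0,0,0],"offset": [0,0,0],"grip": 0.05},
])

```text
clock: 13.45
tcp_pos: [0.5421, 0.1959, 0.1029]
tcp_rot: [-179.9, -0.1, -109.0]
force: [-0.4, -3.2, 7.4]
width: 0.0537
```

```bash
python3 m.py
```

```text
yaw 251.0 M [-0.697 -0.002 -0.113] F [-0.4 -3.2  7.4] t6 -0.122 t 13.45
```

Emit:
arm_command([
  {"rotation": [0,0,-1.2],"offset": [0,0,0],"grip": 0.05},
  {"rotation": [0,0,-1.2],"offset": [0,0,0],"grip": 0.05},
  {"rotation": [0,0,0],"offset": [0,0,0],"grip": 0.05},
])

```text
clock: 13.75
tcp_pos: [0.5421, 0.1959, 0.1029]
tcp_rot: [-179.9, -0.1, -106.6]
force: [-0.8, -3.3, 6.9]
width: 0.0537
```

```bash
python3 m.py
```

```text
yaw 253.4 M [-0.717 -0.045 -0.013] F [-0.8 -3.3  6.9] t6 -0.139 t 13.75
```

Emit:
arm_command([
  {"rotation": [0,0,-1.2],"offset": [0,0,0],"grip": 0.05},
  {"rotation": [0,0,-1.2],"offset": [0,0,0],"grip": 0.05},
  {"rotation": [0,0,0],"offset": [0,0,0],"grip": 0.05},
])

```text
clock: 14.05
tcp_pos: [0.5422, 0.196, 0.1029]
tcp_rot: [-179.9, -0.1, -104.2]
force: [0.1, -4.1, 7.6]
width: 0.0535
```

```bash
python3 m.py
```

```text
yaw 255.8 M [-0.706 -0.031 -0.064] F [ 0.1 -4.1  7.6] t6 -0.097 t 14.05
```

Emit:
arm_command([
  {"rotation": [0,0,-1.2],"offset": [0,0,0],"grip": 0.05},
  {"rotation": [0,0,-1.2],"offset": [0,0,0],"grip": 0.05},
  {"rotation": [0,0,0],"offset": [0,0,0],"grip": 0.05},
])

```text
clock: 14.35
tcp_pos: [0.5423, 0.196, 0.1029]
tcp_rot: [-179.9, -0.1, -101.8]
force: [0.4, -3.8, 6.4]
width: 0.0539
```

```bash
python3 m.py
```

```text
yaw 258.2 M [-0.703 -0.107 -0.031] F [ 0.4 -3.8  6.4] t6 -0.138 t 14.35
```

Emit:
arm_command([
  {"rotation": [0,0,-1.2],"offset": [0,0,0],"grip": 0.05},
  {"rotation": [0,0,-1.2],"offset": [0,0,0],"grip": 0.05},
  {"rotation": [0,0,0],"offset": [0,0,0],"grip": 0.05},
])

```text
clock: 14.65
tcp_pos: [0.5424, 0.196, 0.1029]
tcp_rot: [-179.9, -0.1, -99.4]
force: [0.6, -3.6, 7.3]
width: 0.054
```

```bash
python3 m.py
```

```text
yaw 260.6 M [-0.708 -0.102 -0.033] F [ 0.6 -3.6  7.3] t6 -0.125 t 14.65
```

Emit:
arm_command([
  {"rotation": [0,0,-1.2],"offset": [0,0,0],"grip": 0.05},
  {"rotation": [0,0,-1.2],"offset": [0,0,0],"grip": 0.05},
  {"rotation": [0,0,0],"offset": [0,0,0],"grip": 0.05},
])

```text
clock: 14.95
tcp_pos: [0.5426, 0.1963, 0.103]
tcp_rot: [-179.9, -0.0, -97.0]
force: [1.4, -2.8, 5.7]
width: 0.0537
```

```bash
python3 m.py
```

```text
yaw 263.0 M [-0.572 -0.17  -0.071] F [ 1.4 -2.8  5.7] t6 -0.131 t 14.95
```

Emit:
arm_command([
  {"rotation": [0,0,-1],"offset": [0,0,0],"grip": 0.05},
  {"rotation": [0,0,0],"offset": [0,0,0],"grip": 0.05},
])

```text
clock: 15.15
tcp_pos: [0.5427, 0.1963, 0.1029]
tcp_rot: [-179.9, -0.0, -96.0]
force: [1.0, -2.7, 7.3]
width: 0.0538
```

```bash
python3 m.py
```

```text
yaw 263.99 M [-0.532 -0.113 -0.122] F [ 1.  -2.7  7.3] t6 -0.2 t 15.15
```

Emit:
arm_command([
  {"rotation": [0,0,-1],"offset": [0,0,0],"grip": 0.05},
  {"rotation": [0,0,0],"offset": [0,0,0],"grip": 0.05},
])

```text
clock: 15.35
tcp_pos: [0.5426, 0.1962, 0.1029]
tcp_rot: [-179.9, -0.1, -95.0]
force: [0.5, -3.3, 5.6]
width: 0.0536
```

```bash
python3 m.py
```

```text
yaw 264.96 M [-0.565 -0.161 -0.332] F [ 0.5 -3.3  5.6] t6 -0.355 t 15.35
```

Torque rose to about 0.33–0.36 N m, against ~0.12 of drag: that is the open stop, at ≈68°, well under 0.6. I'll ease back 0.4° and try lifting a few mm, watching the weight.

Emit:
arm_command([
  {"rotation": [0,0,0.4],"offset": [0,0,0],"grip": 0.05},
  {"rotation": [0,0,0],"offset": [0,0,-0.001],"grip": 0.05},
  {"rotation": [0,0,0],"offset": [0,0,-0.001],"grip": 0.05},
  {"rotation": [0,0,0],"offset": [0,0,-0.001],"grip": 0.05},
  {"rotation": [0,0,0],"offset": [0,0,-0.001],"grip": 0.05},
  {"rotation": [0,0,0],"offset": [0,0,0],"grip": 0.05},
])

```text
clock: 15.95
tcp_pos: [0.541, 0.1967, 0.1055]
tcp_rot: [179.9, -0.0, -95.4]
force: [3.0, -1.2, -2.8]
width: 0.0538
```

```bash
python3 m.py
```

```text
yaw 264.63 M [-0.298 -0.603 -0.164] F [ 3.  -1.2 -2.8] t6 -0.193 t 15.95
```

Emit:
arm_command([
  {"rotation": [0,0,0],"offset": [0,0,-0.001],"grip": 0.05},
  {"rotation": [0,0,0],"offset": [0,0,-0.001],"grip": 0.05},
  {"rotation": [0,0,0],"offset": [0,0,0],"grip": 0.05},
])

```text
clock: 16.25
tcp_pos: [0.5399, 0.1965, 0.1074]
tcp_rot: [179.8, -0.1, -95.3]
force: [1.8, -1.4, -4.0]
width: 0.0539
```

```bash
python3 m.py
python3 - <<'E'
from h import *
from bench import r
d=r.get_image("side"); np.savez("pics/s4.npz",**d); cv2.imwrite("pics/c4.png",cv2.resize(np.ascontiguousarray(d["pixels"][260:390,230:340,::-1]),None,fx=4.5,fy=4.5,interpolation=2))
E
```

```text
yaw 264.65 M [-0.242 -0.253 -0.148] F [ 1.8 -1.4 -4. ] t6 -0.122 t 16.25
```

View pics/c4.png

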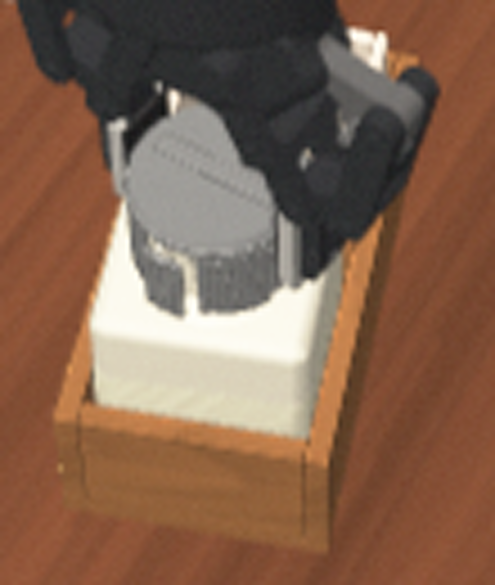

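Run:
```python
from h import *
for f in("pics/side0.npz","pics/s4.npz"):
    d=np.load(f); v,u=np.mgrid[270:352,245:312]; zz=d["z_map"][270:352,245:312]
    P=np.stack([(u-d["cx"])/d["fx"]*zz,(v-d["cy"])/d["fy"]*zz,zz],-1).reshape(-1,3); W=(P-d["t"])@d["R"]
    c=d["pixels"][270:352,245:312].reshape(-1,3).astype(int)
    wh=c.min(1)>185; g=(np.ptp(c,1)<20)&(c.max(1)<175)&(c.min(1)>110)
    S=W[wh&(W[:,1]>.18)&(W[:,2]>.085)&(W[:,2]<.112)]; G=W[g&(W[:,2]>.125)&(W[:,2]<.16)]
    print(f,"shoulder n,z pct",len(S),np.percentile(S[:,2],[25,50,75,90]).round(4),"plane",(np.linalg.lstsq(np.c_[S[:,:2]-[.54,.197],np.ones(len(S))],S[:,2],rcond=None)[0]).round(4),"cap",len(G),np.percentile(G[:,2],[25,50,75]).round(4))
```

```text
pics/side0.npz shoulder n,z pct 645 [0.0956 0.0969 0.098  0.0989] plane [ 0.0047 -0.0359  0.0977] cap 1140 [0.1341 0.135  0.1359]
pics/s4.npz shoulder n,z pct 778 [0.0946 0.0972 0.0984 0.0996] plane [ 0.0551 -0.1897  0.1018] cap 943 [0.1375 0.1387 0.1398]
```

Run:
```python
from h import *
for f in("pics/side0.npz","pics/s4.npz"):
    d=np.load(f); v,u=np.mgrid[270:352,245:312]; zz=d["z_map"][270:352,245:312]
    P=np.stack([(u-d["cx"])/d["fx"]*zz,(v-d["cy"])/d["fy"]*zz,zz],-1).reshape(-1,3); W=(P-d["t"])@d["R"]
    c=d["pixels"][270:352,245:312].reshape(-1,3).astype(int); wh=c.min(1)>185
    dx=W[:,0]-.5413;dy=W[:,1]-.197;a=np.radians(107);p=dx*np.cos(a)+dy*np.sin(a);q=-dx*np.sin(a)+dy*np.cos(a)
    s=wh&(abs(q)<.03)&(W[:,2]>.08)&(W[:,2]<.12)
    for lo in np.arange(.012,.044,.004):
        t=s&(p>lo)&(p<lo+.004); print(f[5:8],lo.round(3),t.sum(),np.median(W[t,2]).round(4) if t.any() else None, [np.median(W[t&k,2]).round(4) if (t&k).any() else None for k in(q<-.01,q>.01)])
```

```text
sid 0.012 17 0.0972 [np.float64(0.0974), np.float64(0.0972)]
sid 0.016 38 0.0979 [np.float64(0.0979), np.float64(0.0981)]
sid 0.02 58 0.0981 [np.float64(0.0982), np.float64(0.098)]
sid 0.024 78 0.0977 [np.float64(0.0977), np.float64(0.098)]
sid 0.028 128 0.0974 [np.float64(0.0974), np.float64(0.0974)]
sid 0.032 165 0.0952 [np.float64(0.0953), np.float64(0.0951)]
sid 0.036 8 0.0954 [np.float64(0.0966), np.float64(0.0953)]
sid 0.04 0 None [None, None]
s4. 0.012 25 0.0985 [np.float64(0.0985), np.float64(0.0983)]
s4. 0.016 36 0.0987 [np.float64(0.0994), np.float64(0.0982)]
s4. 0.02 58 0.0988 [np.float64(0.0992), np.float64(0.0978)]
s4. 0.024 75 0.0984 [np.float64(0.0979), np.float64(0.0984)]
s4. 0.028 123 0.098 [np.float64(0.0985), np.float64(0.0974)]
s4. 0.032 182 0.096 [np.float64(0.0974), np.float64(0.0946)]
s4. 0.036 217 0.0898 [np.float64(0.0899), np.float64(0.0895)]
s4. 0.04 0 None [None, None]
```

The cap top rose 3.7 mm and the tub's shoulder only ~0.7 mm, so the cap is free and just rubbing on the neck. I'll centre a little, ease the torque and lift slowly.

Emit:
arm_command([
  {"rotation": [0,0,0.5],"offset": [0,-0.001,0],"grip": 0.05},
  {"rotation": [0,0,0],"offset": [0,0,-0.001],"grip": 0.05},
  {"rotation": [0,0,0],"offset": [0,0,-0.001],"grip": 0.05},
  {"rotation": [0,0,0],"offset": [0,0,-0.001],"grip": 0.05},
  {"rotation": [0,0,0],"offset": [0,0,0],"grip": 0.05},
])

```text
clock: 16.8
tcp_pos: [0.5422, 0.1966, 0.1113]
tcp_rot: [180.0, -0.0, -95.9]
force: [1.2, -2.2, -0.6]
width: 0.0539
```

```bash
python3 m.py
```

```text
yaw 264.14 M [-0.358 -0.267 -0.01 ] F [ 1.2 -2.2 -0.6] t6 -0.011 t 16.8
```

Load is now just the cap (0.6 N). Lifting straight off.

Emit:
arm_command([
  {"rotation": [0,0,0],"offset": [0,0,-0.003],"grip": 0.05},
  {"rotation": [0,0,0],"offset": [0,0,-0.004],"grip": 0.05},
  {"rotation": [0,0,0],"offset": [0,0,-0.005],"grip": 0.05},
  {"rotation": [0,0,0],"offset": [0,0,-0.005],"grip": 0.05},
  {"rotation": [0,0,0],"offset": [0,0,-0.005],"grip": 0.05},
  {"rotation": [0,0,0],"offset": [0,0,-0.005],"grip": 0.05},
  {"rotation": [0,0,0],"offset": [0,0,-0.01],"grip": 0.05},
  {"rotation": [0,0,0],"offset": [0,0,-0.01],"grip": 0.05},
  {"rotation": [0,0,0],"offset": [0,0,-0.01],"grip": 0.05},
  {"rotation": [0,0,0],"offset": [0,0,-0.01],"grip": 0.05},
  {"rotation": [0,0,0],"offset": [0,0,0],"grip": 0.05},
  {"rotation": [0,0,0],"offset": [0,0,0],"grip": 0.05},
  {"rotation": [0,0,0],"offset": [0,0,0],"grip": 0.05},
])

```text
clock: 18.1
tcp_pos: [0.5418, 0.1965, 0.1774]
tcp_rot: [179.9, -0.1, -95.9]
force: [-0.1, -0.1, -0.6]
width: 0.0543
```

```bash
python3 m.py
python3 - <<'E'
from h import *
from bench import r
d=r.get_image("side"); np.savez("pics/s5.npz",**d); cv2.imwrite("pics/c5.png",cv2.resize(np.ascontiguousarray(d["pixels"][200:390,200:350,::-1]),None,fx=3,fy=3,interpolation=2))
d=np.load("pics/top0.npz")
# tray: clear point ; -x end is opposite the creamer
c=[(404,180),(499,161),(535,307),(437,326)]
B=np.array([ray(d,u,v,.010) for u,v in c]); print(B.round(4)); m=B.mean(0); e=(B[2]+B[3]-B[0]-B[1]); e/=np.linalg.norm(e); print("centre",m,"clear",m+.045*e,"dir",e)
E
python3 go.py .54 .197 .168 264
```

```text
yaw 264.13 M [-0.012  0.017 -0.013] F [-0.1 -0.1 -0.6] t6 -0.002 t 18.1
[[ 0.6762 -0.0741  0.01  ]
 [ 0.706  -0.2398  0.01  ]
 [ 0.4534 -0.2854  0.01  ]
 [ 0.4247 -0.1202  0.01  ]]
centre [ 0.56505032 -0.17987933  0.01      ] clear [ 0.52077593 -0.18792782  0.01      ] dir [-0.98387538 -0.17885536  0.        ]
q6 -64.19513915355147 rotvec [ 0.13 -0.06  0.13] offset(before rot) [-0.0004  0.0017  0.0092] offset(after rot) [-0.0004  0.0017  0.0092] F [ 0.33075906 -0.30538129 -0.21031132] M [-0.00304159  0.02974504 -0.02429827] w 0.053852881239156915 pos [0.54168016 0.1964596  0.17720015] [ 1.79865950e+02 -6.33113063e-02 -9.58705625e+01]
```

View pics/c5.png

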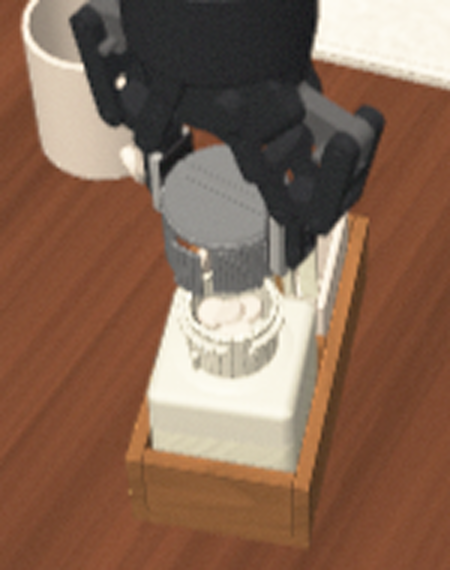

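The cap is off and held at crop (215,220); below it the open mouth with tablets at (235,310), the tub standing in its well. Carrying the cap to the tray's clear point, about (0.521, −0.188).

Emit:
arm_command([
  {"rotation": [0,0,0],"offset": [0.008,0,0],"grip": 0.05},
  {"rotation": [0,0,0],"offset": [0.016,-0.001,0],"grip": 0.05},
  {"rotation": [0,0,0],"offset": [0.024,-0.0012,0],"grip": 0.05},
  {"rotation": [0,0,0],"offset": [0.024,-0.0012,0],"grip": 0.05},
  {"rotation": [0,0,0],"offset": [0.024,-0.0012,0],"grip": 0.05},
  {"rotation": [0,0,0],"offset": [0.024,-0.0012,0],"grip": 0.05},
  {"rotation": [0,0,0],"offset": [0.024,-0.0012,0],"grip": 0.05},
  {"rotation": [0,0,0],"offset": [0.024,-0.0012,0],"grip": 0.05},
  {"rotation": [0,0,0],"offset": [0.024,-0.0012,0],"grip": 0.05},
  {"rotation": [0,0,0],"offset": [0.024,-0.0012,0],"grip": 0.05},
  {"rotation": [0,0,0],"offset": [0.024,-0.0012,0],"grip": 0.05},
  {"rotation": [0,0,0],"offset": [0.024,-0.0012,0],"grip": 0.05},
  {"rotation": [0,0,0],"offset": [0.024,-0.0012,0],"grip": 0.05},
  {"rotation": [0,0,0],"offset": [0.024,-0.0012,0],"grip": 0.05},
  {"rotation": [0,0,0],"offset": [0.024,-0.0012,0],"grip": 0.05},
  {"rotation": [0,0,0],"offset": [0.024,-0.0012,0],"grip": 0.05},
  {"rotation": [0,0,0],"offset": [0.016,-0.001,0],"grip": 0.05},
  {"rotation": [0,0,0],"offset": [0.008,0,0],"grip": 0.05},
  {"rotation": [0,0,0],"offset": [0,0,0],"grip": 0.05},
  {"rotation": [0,0,0],"offset": [0,0,0],"grip": 0.05},
])

```text
clock: 20.15
tcp_pos: [0.5213, -0.1868, 0.1779]
tcp_rot: [179.9, 0.0, -95.9]
force: [-0.2, 0.8, -0.7]
width: 0.054
```

```bash
python3 go.py .521 -.188 .02 264.1
python3 - <<'E'
from h import *
from bench import r
d=r.get_image("side"); np.savez("pics/s6.npz",**d); cv2.imwrite("pics/c6.png",cv2.resize(np.ascontiguousarray(d["pixels"][90:250,270:450,::-1]),None,fx=3.5,fy=3.5,interpolation=2))
E
```

```text
q6 -103.84550251781651 rotvec [0.1  0.01 0.04] offset(before rot) [ 1.200e-03 -1.000e-04  1.579e-01] offset(after rot) [0.0012 0.0002 0.1579] F [-0.1737686   0.80767249 -0.71879874] M [ 0.01436404  0.04234981 -0.02995005] w 0.05402586688746285 pos [ 0.52129972 -0.18681191  0.17790013] [ 1.79904679e+02  5.21180085e-03 -9.58597625e+01]
```

View pics/c6.png

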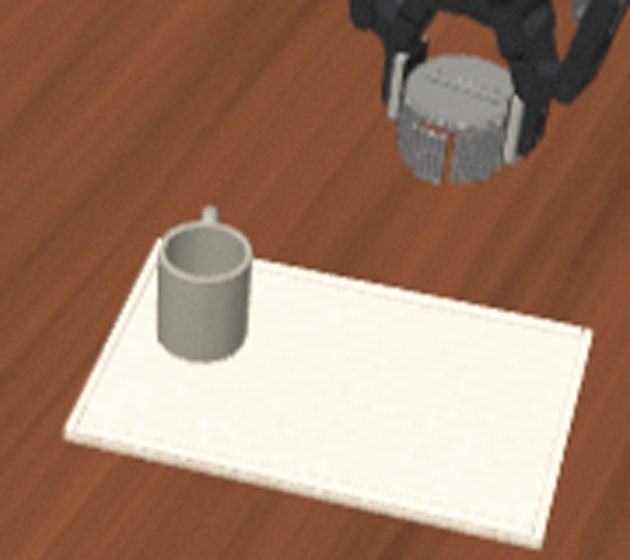

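The cap is held level at crop (455,120), above the tray; the creamer at (205,290) is clear. Checking the cap's height in the grip before lowering.

Run:
```python
from h import *
d=np.load("pics/s6.npz"); x0,y0,x1,y1=384,104,418,126
v,u=np.mgrid[y0:y1,x0:x1]; zz=d["z_map"][y0:y1,x0:x1]
P=np.stack([(u-d["cx"])/d["fx"]*zz,(v-d["cy"])/d["fy"]*zz,zz],-1).reshape(-1,3); W=(P-d["t"])@d["R"]
W=W[(W[:,2]>.19)&(W[:,2]<.225)]; z=np.median(W[:,2]); T=W[abs(W[:,2]-z)<.005]
print(len(T),z,T.mean(0),np.linalg.lstsq(np.c_[T[:,:2]-T[:,:2].mean(0),np.ones(len(T))],T[:,2],rcond=None)[0])
```

```text
557 0.20935023052494564 [ 0.52139595 -0.17984194  0.20934777] [-0.00151986 -0.02007772  0.20934777]
```

Emit:
arm_command([
  {"rotation": [0,0,0],"offset": [0,0,0.01],"grip": 0.05},
  {"rotation": [0,0,0],"offset": [0,0,0.02],"grip": 0.05},
  {"rotation": [0,0,0],"offset": [0,0,0.02],"grip": 0.05},
  {"rotation": [0,0,0],"offset": [0,0,0.02],"grip": 0.05},
  {"rotation": [0,0,0],"offset": [0,0,0.02],"grip": 0.05},
  {"rotation": [0,0,0],"offset": [0,0,0.02],"grip": 0.05},
  {"rotation": [0,0,0],"offset": [0,0,0.02],"grip": 0.05},
  {"rotation": [0,0,0],"offset": [0,0,0.01],"grip": 0.05},
  {"rotation": [0,0,0],"offset": [0,0,0.005],"grip": 0.05},
  {"rotation": [0,0,0],"offset": [0,0,0],"grip": 0.05},
  {"rotation": [0,0,0],"offset": [0,0,0],"grip": 0.05},
])

```text
clock: 21.3
tcp_pos: [0.522, -0.1874, 0.0336]
tcp_rot: [180.0, -0.1, -95.9]
force: [-0.1, -0.5, -0.2]
width: 0.0537
```

Emit:
arm_command([
  {"rotation": [0,0,0],"offset": [0,0,0.008],"grip": 0.05},
  {"rotation": [0,0,0],"offset": [0,0,0.007],"grip": 0.05},
  {"rotation": [0,0,0],"offset": [0,0,0.004],"grip": 0.05},
  {"rotation": [0,0,0],"offset": [0,0,0.002],"grip": 0.05},
  {"rotation": [0,0,0],"offset": [0,0,0.001],"grip": 0.05},
  {"rotation": [0,0,0],"offset": [0,0,0],"grip": 0.05},
  {"rotation": [0,0,0],"offset": [0,0,0],"grip": 0.05},
])

```text
clock: 22.0
tcp_pos: [0.5214, -0.1874, 0.0111]
tcp_rot: [179.9, -0.0, -95.9]
force: [0.7, 0.2, 0.1]
width: 0.0537
```

Emit:
arm_command([
  {"rotation": [0,0,0],"offset": [0,0,0.001],"grip": 0.05},
  {"rotation": [0,0,0],"offset": [0,0,0.001],"grip": 0.05},
  {"rotation": [0,0,0],"offset": [0,0,0],"grip": 0.05},
  {"rotation": [0,0,0],"offset": [0,0,0],"grip": 0.05},
])

```text
clock: 22.4
tcp_pos: [0.5215, -0.1874, 0.0092]
tcp_rot: [179.9, -0.0, -95.9]
force: [-0.3, -0.9, 0.5]
width: 0.054
```

Emit:
arm_command([
  {"rotation": [0,0,0],"offset": [0,0,0.0007],"grip": 0.05},
  {"rotation": [0,0,0],"offset": [0,0,0],"grip": 0.05},
  {"rotation": [0,0,0],"offset": [0,0,0],"grip": 0.05},
])

```text
clock: 22.7
tcp_pos: [0.5215, -0.1874, 0.0091]
tcp_rot: [180.0, -0.0, -95.9]
force: [-2.4, 0.3, 5.8]
width: 0.0534
```

```bash
python3 m.py
```

```text
yaw 264.13 M [0.079 0.247 0.018] F [-2.4  0.3  5.8] t6 0.004 t 22.7
```

Contact at 6 N, at the expected height. Opening slowly.

Emit:
arm_command([
  {"rotation": [0,0,0],"offset": [0,0,0],"grip": 0.056},
  {"rotation": [0,0,0],"offset": [0,0,0],"grip": 0.058},
  {"rotation": [0,0,0],"offset": [0,0,0],"grip": 0.06},
  {"rotation": [0,0,0],"offset": [0,0,0],"grip": 0.062},
  {"rotation": [0,0,0],"offset": [0,0,0],"grip": 0.065},
  {"rotation": [0,0,0],"offset": [0,0,0],"grip": 0.07},
  {"rotation": [0,0,0],"offset": [0,0,0],"grip": 0.08},
  {"rotation": [0,0,0],"offset": [0,0,0],"grip": 0.085},
  {"rotation": [0,0,0],"offset": [0,0,0],"grip": 0.085},
  {"rotation": [0,0,0],"offset": [0,0,0],"grip": 0.085},
])

```text
clock: 23.7
tcp_pos: [0.5213, -0.1873, 0.0083]
tcp_rot: [179.9, -0.0, -95.9]
force: [-0.7, 0.2, -0.7]
width: 0.0849
```

```bash
python3 m.py
```

```text
yaw 264.13 M [-0.006  0.041  0.027] F [-0.7  0.2 -0.7] t6 0.0 t 23.7
```

Emit:
arm_command([
  {"rotation": [0,0,0],"offset": [0,0,-0.01],"grip": 0.085},
  {"rotation": [0,0,0],"offset": [0,0,-0.02],"grip": 0.085},
  {"rotation": [0,0,0],"offset": [0,0,-0.03],"grip": 0.085},
  {"rotation": [0,0,0],"offset": [0,0,-0.03],"grip": 0.085},
  {"rotation": [0,0,0],"offset": [0,0,-0.03],"grip": 0.085},
  {"rotation": [0,0,0],"offset": [0,0,-0.03],"grip": 0.085},
  {"rotation": [0,0,0],"offset": [0,0,-0.03],"grip": 0.085},
  {"rotation": [0,0,0],"offset": [0,0,-0.03],"grip": 0.085},
  {"rotation": [0,0,0],"offset": [0,0,0],"grip": 0.085},
  {"rotation": [0,0,0],"offset": [0,0,0],"grip": 0.085},
])

```text
clock: 24.7
tcp_pos: [0.5221, -0.1874, 0.2196]
tcp_rot: [-179.9, -0.1, -95.9]
force: [-0.7, 0.8, -0.1]
width: 0.0853
```

Run:
```python
from h import *
from bench import r
d=r.get_image("side"); cv2.imwrite("pics/c7.png",np.ascontiguousarray(d["pixels"][:,:,::-1]))
def pts(d,b):
    x0,y0,x1,y1=b; v,u=np.mgrid[y0:y1,x0:x1]; zz=d["z_map"][y0:y1,x0:x1]
    P=np.stack([(u-d["cx"])/d["fx"]*zz,(v-d["cy"])/d["fy"]*zz,zz],-1).reshape(-1,3); return (P-d["t"])@d["R"],d["pixels"][y0:y1,x0:x1].reshape(-1,3).astype(int)
W,c=pts(d,(345,150,440,240)); g=(W[:,2]>.03)&(W[:,2]<.055); T=W[g]
print("cap",len(T),np.median(T[:,2]),(T.min(0)+T.max(0))/2,np.ptp(T,0))
T=T[abs(T[:,2]-np.median(T[:,2]))<.004]; print("tilt",np.linalg.lstsq(np.c_[T[:,:2]-T[:,:2].mean(0),np.ones(len(T))],T[:,2],rcond=None)[0])
m=(T.min(0)+T.max(0))/2-[.5658,-.1799,0]; e=np.array([.984,.179]); print("tray xy",m[:2]@e,m[:2]@np.array([-.179,.984]))
for q in(dict(np.load("pics/side0.npz")),d):
    W,c=pts(q,(240,300,320,352)); s=(c.min(1)>185)&(W[:,2]>.095)&(W[:,2]<.104)&(W[:,1]>.2); print("shoulder",s.sum(),np.median(W[s],0),W[s].max(0),W[s].min(0))
```

```text
cap 595 0.04004346823084194 [ 0.51873827 -0.18227087  0.0381121 ] [0.06294198 0.0573969  0.01599512]
tilt [ 0.01315773 -0.01133331  0.04032834]
tray xy -0.04667230971381599 0.006002250070090758
shoulder 478 [0.53443882 0.2229588  0.09725828] [0.57548019 0.23963442 0.10316394] [0.50127918 0.20000261 0.09500199]
shoulder 723 [0.53665911 0.21986834 0.09784077] [0.57639228 0.24020247 0.10394579] [0.50034083 0.2000055  0.09503328]
```

View pics/c7.png

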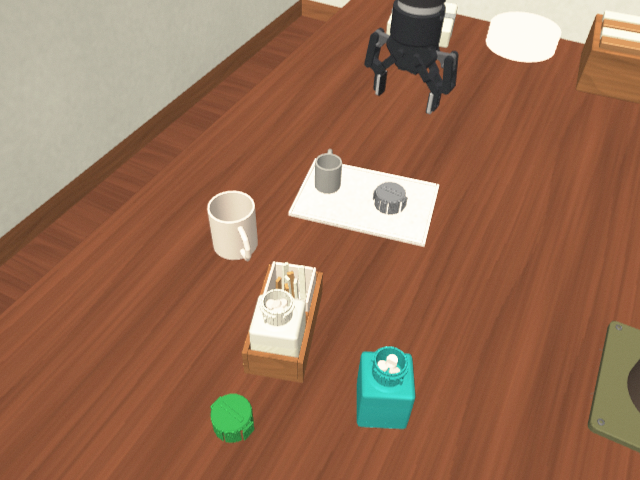

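The cap stands flat on the tray at (390,198) and the open tub is in its well at (277,320). The creamer (328,173) and mug (233,225) are in place and the gripper is clear. Handing in.

```bash
python3 -c "
from bench import r
print(r.hand_in())"
```

```text
the job is handed in; nothing more can be done
None
```

The cap is off the tub and standing right way up on the clear part of the tray. The job was handed in at about 25 s; the hand-in gives no verdict.

**Opening:** I squeezed the tabs to a 54 mm opening and turned the cap about 68° anticlockwise. There the torque rose to about 0.35 N m, against roughly 0.12 N m of drag, so I took that as the open stop and turned no further.

**Lifting:** I eased back slightly before lifting. For the first few mm the cap rubbed on the neck at about 4 N and the tub's shoulder seemed to rise by up to 0.7 mm. After a small recentring the load fell to 0.6 N, which is just the cap's weight.

**Last checks:**
- **Cap:** its top is at 0.040 m (5 + 35 mm expected) and its tilt is about 0.02 rad. It stands at tray x ≈ −47 mm, y ≈ +6 mm, inside the allowed area.
- **Tub:** its shoulder is at 0.098 m, the same as at the start within about 1 mm, and it stands in its well.
- **Bystanders:** the sugar pot, creamer, mug and both look-alikes appear unmoved by eye in the last picture.
- **Robot:** the gripper is open and 0.22 m above the work surface, touching nothing.

**Disagreements:**
- The first estimates of the tab direction differed by about 4° (104° to 108°). I used 107°, and the grasp worked.
- My first wrist turn ran joint 6 to its limit, so I took the equivalent grasp half a turn round.

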